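# Put the dice away in the push-to-open drawer

## Robot

A 6-joint arm with a two-finger parallel gripper is mounted at the origin on the work surface. World frame = base frame: x ahead of the robot, y to its left, z up, the work surface at z = 0. Lengths are in m, angles in rad, forces in N, time in s.
With the tool pointing down it reaches from about 0.325 to 0.9 m from the base axis. Payload 6.1 kg.
Tool frame: the origin (TCP) lies between the finger pads; the fingertips stand 17 mm ahead of it and the grasp point (between the pads) lies 2 mm behind it; z points along the fingers, y is the line along which they close (so a half turn about z gives the same grasp; the last joint's range is limited). The gripper opens to 85 mm and grips with 20 to 120 N. Pads are 22 mm wide; open, the fingers measure 114 mm over their backs; the gripper's body (76 mm by 85 mm) begins 54 mm behind the grasp point. The pads swing forward as they close: fully open they stand 13 mm farther back than shut.
Start: joints at [1.169, 0.22, 1.526, -0, 1.395, -0.126], TCP at [0.17, 0.601, 0.227] pointing down, gripper open.
Joint ranges: [-2.98, 2.98], [-0.91, 2.08], [0.09, 2.57], [-1.24, 4.39], [0.2, 2.65], [-2.68, 2.68]. Speed limits (rad/s): [2.57, 2.57, 3.01, 3.14, 3.14, 3.14].

## Interface

Orientations are given as a 3x3 rotation matrix whose columns are the frame's x, y, z axes.
In Python, from plant import get_obs, read_camera, camera_model, close_job gives the robot as it stands.
- The arm moves only by the tool drive_tool, never from a script. Its argument "moves" is a list that holds one entry, the list of rows, each a list of 5 numbers: the shift along the tool's x, y, z as a fraction of full scale, then the turn about the tool's z as a fraction of full scale, then the opening, from -1 (shut) to 1 (fully open). A call has 1 to 10 rows; each row is the pose to reach, as a shift and turn from the pose commanded when the call began, along the tool's axes at that moment; what a row does not reach only later rows make up. Full scale, the value 1, is 15 cm for a shift and pi/2 rad for a turn. A row lasts 1/8 s, in which the tool goes at most 62.5 mm and 10.7 degrees, less where a joint would pass 70% of its speed; a pose out of reach is approached as far as the arm can. A call with a number of a shift or a turn outside -1 to 1 is refused whole. A call with a gripper value outside its range is refused whole. The fingers move at their own pace and stop on an object; the grip force is fixed at half the most. Time passes only in rows, so rows that repeat a pose let the fingers close. It gives the time, the measured TCP pose, the force, the opening and the grip force at its end, in the units of the state.
- get_obs(): the state, without advancing time (a new reading comes with each control period).
- read_camera(name): name is "scene" or "top" or "wrist"; returns the picture (480x640x3 uint8, blue, green, red); there is no depth.
- camera_model(name): a dict with "intrinsics" (3x3 intrinsics, pixels), "rvec" (rotation vector, rad) and "tvec" (3), from world to camera coordinates, as OpenCV has them. Camera axes: x right, y down, z forward; pixel columns grow to the right and rows downward; lengths in m; the calibration is good to about 2 mm. A picture is of the moment at which its call begins: read the wrist's pose just before it. camera_model takes no time and is no camera call; for the wrist camera it gives the pose at the moment of the call.
- close_job(): hands the job in; it is judged then, once.
The state is a dict: "t": time; "qpos": joint angles; "qvel": joint speeds; "joint_efforts": joint torques, N m; "tool_pos": TCP position; "orientation": TCP orientation; "contact_force": force on the tool from outside, world axes, zero at the start; "moment": the same for the moment, N m; "finger_gap": opening from 0.0 (shut) to 1.0 (fully open); "finger_force": force on a finger pad.
Only numpy, scipy, OpenCV 4.12 (cv2) and the standard library are available. Lean on these libraries where they do the work, as an engineer would, in place of code of your own. Each camera call takes 0.05 s, during which the arm holds its last target. There are 200 camera calls.

## Task

Press the handleless front of the little oak drawer unit inward so that its touch latch lets go and the drawer springs out, set the small dice tray with both dice still in it gently down inside the drawer, then press the front in until the latch catches and the drawer stays shut. Press only as hard as it takes to feel the latch bottom, and leave the bell, the token carousel and the stack of game trays where they are.

Things in the scene. Friction and masses are not known exactly. Their poses are not given: they have to be found in the camera images.
- drawer_unit: Low oak drawer unit fixed to the shelf, 170 mm deep (x), 200 wide (y), 78 high, one handleless drawer. Origin on the shelf, middle of the carcass' front edge; x points into the unit, z up; the front faces the robot. To shut: push the drawer in (3 to 9 N, plus 3 N per 0.1 m/s), on past 0 by again 4 to 13 mm (not as for opening) until the latch bottoms, let go: it comes back to 0 and stays.
- drawer (a joint): Drawer travel along the unit's -x, m: 0 latched, 0.085 fully out, negative pressed in. To open, press in from 0 against a 9 N spring; the push-push latch lets go after 4 to 13 mm (unseen, differs) and 1 to 2 mm farther in it bottoms on a stop, where the force climbs steeply. Let go: it springs out fully by itself. Pressed too little it does not switch. Near shut, over 14 N harms the latch.
- drawer_front (a point): Middle of the front's outer face, moves with the drawer; axes as the unit's. Plain oak panel 200 mm wide, 70 high (5 to 75 mm above the shelf), 12 thick, backed by a 15.5 mm thick layer 170 wide, up to 62 mm above the shelf. The face stands 27.5 mm before the carcass' front edge when latched.
- drawer_floor (a point): Point on the drawer's inner floor, 22 mm above the shelf, at the middle of the part open from above when fully out: 85 mm (x) by 156 mm (y), between front and carcass. Moves with the drawer; axes as the unit's. Walls rise 36 mm over the floor; the inside runs on under the carcass top, 113 mm in all.
- dice_tray: Small pale grey hard-plastic tray, 34 mm (x) by 56 mm (y) by 14 mm high, 60 g, two open wells side by side along y with one die in each, walls 3 mm. Lies on the dice mat. Origin at the centre of its underside, z up.
- die_a: Purple resin die, 18 mm, 12 g, in the tray's +y well (13 mm from the tray's middle). It stands on the tray's 3 mm floor and its top is 21 mm above the tray's underside. Origin at the centre of its underside.
- die_b: Its twin, in the tray's -y well.
- dice_mat: Grey silicone dice mat, 200 by 200 by 3 mm, fixed flat on the shelf. Origin at the centre of its underside.
- bell: Stainless steel egg-shaped bell, 58 mm in diameter and 73 mm high with its push pin, loose; stands between mat and drawer unit. Leave alone. Origin at the centre of its underside.
- game_trays: Stack of three grey hard-plastic game trays, 130 by 160 by 74 mm in all, loose. Leave alone. Origin at the centre of its underside.
- carousel: Aluminium token carousel, 150 mm in diameter, 65 mm high with its middle knob; the foot is fixed and the upper part turns. Leave alone. Origin at the centre of its underside.
- carousel_rim (a point): A point on the rim of the carousel's turning part, 75 mm from its axis, 38 mm above the shelf.
There are look-alikes about, which are no part of the job. Several things have the shape of the dice_tray; the one meant has the colours described above.

How it is judged:
By the outcome, as a careful person would: the job done as asked, in the order asked, and still so for the second after the job is handed in, with the robot touching nothing.
It also fails if it takes over 69 s, if anything falls off the work surface, if the arm or the gripper's body presses on something with over 40 N, if the wrist force passes 120 N, or if a joint passes its speed limit or range.

## Working session

There is one attempt and no reset: what is moved stays moved. The work goes in short steps, Python scripts to look and compute and a tool call to move; the robot and the scene stay as the last step left them, time stands still between calls to the robot, and variables do not carry over. Pictures are saved under pics/ and viewed, at most 10 in all, crops included, and the job is handed in when it is done.

Besides the shell and the picture viewer there is one more tool, called after ">>>" in YAML: its name, and indented under it one key for each argument. drive_tool: Moves the arm, as the interface text tells. Shift numbers are shares of 15 cm and turn numbers shares of pi/2 rad, none past 1 either way. Its arguments: {"type":"object","properties":{"moves":{"type":"array"}},"required":["moves"]}

```bash
mkdir -p pics
python3 - <<'E'
from plant import *
import cv2,numpy as np
o=get_obs();print(o['t'],o['tool_pos'],o['orientation'],o['contact_force'],o['finger_gap'])
for n in("scene","top"):
    cv2.imwrite(f'pics/{n}0.png',read_camera(n));m=camera_model(n);print(n,m['intrinsics'],m['rvec'],m['tvec'])
E
```

```text
0.0 [0.16994407 0.60080742 0.22618456] [[-9.62212059e-01  2.72300111e-01 -7.76841436e-04]
 [ 2.72301097e-01  9.62210418e-01 -1.79548654e-03]
 [ 2.58573737e-04 -1.93917358e-03 -9.99998086e-01]] [-0.40456776 -0.30742452  0.18636202] 0.9993022555381865
scene [[434.29068368   0.         317.25779233]
 [  0.         434.29068368 241.11170457]
 [  0.           0.           1.        ]] [ 2.10449528  1.3493062  -0.51555663] [-0.25011325 -0.39624067  1.51997279]
top [[541.30845416   0.         324.00753623]
 [  0.         541.30845416 247.19636364]
 [  0.           0.           1.        ]] [ 2.122261   -2.15672282  0.15568237] [0.00848352 0.62484315 1.18564949]
```

View pics/scene0.png

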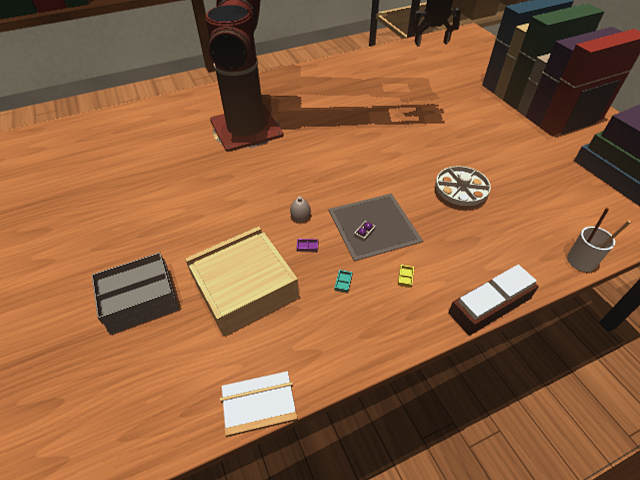

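View pics/top0.png

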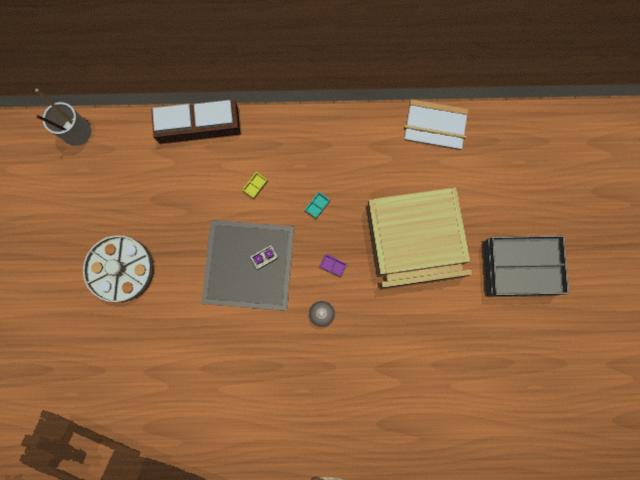

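The scene view shows the target tray with purple dice on the mat at (365,230), and the drawer unit at (243,280). In the top view the tray is at (264,257), the unit's carcass at (418,232) with its front strip at (425,277), the bell at (321,314), the game trays at (525,266) and the carousel at (118,269).

```bash
cat > h.py <<'E'
import cv2,numpy as np
from plant import *
def ray(m,uv,z):
    R=cv2.Rodrigues(np.array(m['rvec'],float))[0];t=np.array(m['tvec'],float).ravel()
    uv=np.atleast_2d(np.array(uv,float));d=np.c_[uv,np.ones(len(uv))]@np.linalg.inv(m['intrinsics']).T@R
    c=-R.T@t
    return c+d*((z-c[2])/d[:,2])[:,None]
def proj(m,P): return cv2.projectPoints(np.atleast_2d(np.array(P,float)),np.array(m['rvec'],float),np.array(m['tvec'],float),np.array(m['intrinsics'],float),None)[0][:,0]
E
python3 - <<'E'
from h import *
im=cv2.imread('pics/top0.png');m=camera_model('top')
hsv=cv2.cvtColor(im,cv2.COLOR_BGR2HSV)
# purple
pm=cv2.inRange(hsv,(125,80,30),(165,255,255));n,_,st,c=cv2.connectedComponentsWithStats(pm)
for i in range(1,n):
    if st[i,4]>15: print('purple',st[i,4],c[i],ray(m,c[i],.024)[0])
om=cv2.inRange(hsv,(18,60,110),(32,190,255));om[:150]=0
n,l,st,c=cv2.connectedComponentsWithStats(om)
for i in range(1,n):
    if st[i,4]>200:
        r=cv2.minAreaRect(np.argwhere(l==i)[:,::-1].astype(np.float32));b=cv2.boxPoints(r);z=.078 if st[i,4]>3000 else .075
        print('oak',st[i,4],r,'\n',ray(m,b,z).round(4))
a=cv2.resize(im[180:300,360:480],None,fx=5,fy=5,interpolation=cv2.INTER_NEAREST)
cv2.imwrite('pics/c1.png',a)
print(proj(m,[[0,0,0],[.3,0,0]]), 'bell',ray(m,[321,314],.07),'gt',ray(m,[[487,240],[566,236],[567,294],[488,296]],.074).round(3))
E
```

```text
purple 50 [268.62 253.7 ] [0.61537892 0.12724226 0.024     ]
purple 56 [257.91071429 258.10714286] [0.60547848 0.152074   0.024     ]
purple 352 [332.73011364 264.89488636] [ 0.58680005 -0.02096394  0.024     ]
oak 304 ((254.2870635986328, 184.2255401611328), (14.771550178527832, 24.263534545898438), 38.1572265625) 
 [[0.7568 0.1844 0.075 ]
 [0.8009 0.1505 0.075 ]
 [0.779  0.124  0.075 ]
 [0.7351 0.1579 0.075 ]]
oak 7796 ((419.7947998046875, 236.41619873046875), (89.71375274658203, 91.00623321533203), 81.25383758544922) 
 [[ 0.7283 -0.1024  0.078 ]
 [ 0.7568 -0.3061  0.078 ]
 [ 0.5555 -0.3255  0.078 ]
 [ 0.5283 -0.1268  0.078 ]]
[[327.88068675 532.46859968]
 [325.69000158 391.57188142]] bell [[0.47326655 0.00720239 0.07      ]] gt [[ 0.631 -0.365  0.074]
 [ 0.637 -0.541  0.074]
 [ 0.508 -0.533  0.074]
 [ 0.507 -0.36   0.074]]
```

View pics/c1.png

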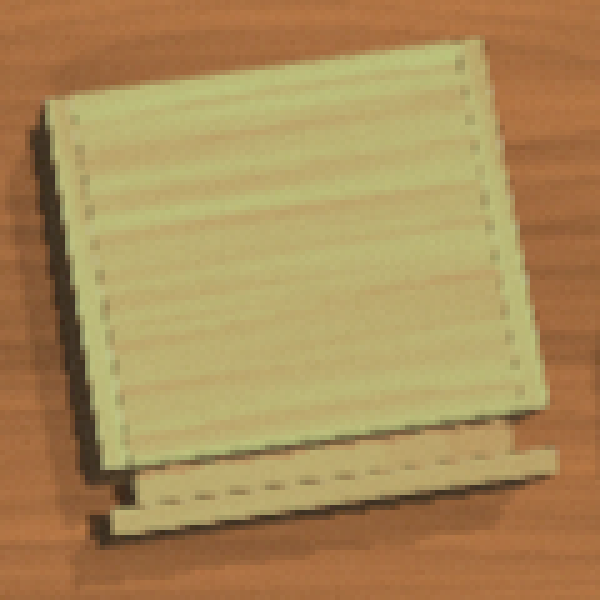

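The crop shows the carcass' front edge running from (105,470) to (549,408), and the front's outer top edge from (112,535) to (558,475).

Run:
```python
from h import *
m=camera_model('top')
f=lambda p:np.array(p)/5-.5+[360,180]
E=ray(m,f([[105,468],[549,407]]),.078);F=ray(m,f([[112,535],[558,473]]),.075)
for n,A in(('edge',E),('face',F)):
    d=A[1]-A[0];print(n,A.round(4),'len',np.hypot(*d[:2]).round(4),'mid',A.mean(0).round(4),'ux yaw deg',np.degrees(np.arctan2(-d[0],-d[1]))*-1)
# scene check: project the front/edge corners and dice
s=camera_model('scene')
im=cv2.imread('pics/scene0.png');hsv=cv2.cvtColor(im,cv2.COLOR_BGR2HSV)
pm=cv2.inRange(hsv,(125,80,30),(165,255,255));n,_,st,c=cv2.connectedComponentsWithStats(pm)
for i in range(1,n):
    if st[i,4]>8: print(st[i,4],c[i],ray(s,c[i],.02)[0].round(4))
print(proj(s,np.r_[E,F]).round(1))
cv2.imwrite('pics/c2.png',cv2.resize(im[180:340,170:380],None,fx=3.7,fy=3.7,interpolation=cv2.INTER_CUBIC))
```

```text
edge [[ 0.5604 -0.1253  0.078 ]
 [ 0.5843 -0.322   0.078 ]] len 0.1982 mid [ 0.5724 -0.2237  0.078 ] ux yaw deg 6.9104382581004264
face [[ 0.5311 -0.1277  0.075 ]
 [ 0.5553 -0.3251  0.075 ]] len 0.1989 mid [ 0.5432 -0.2264  0.075 ] ux yaw deg 6.983077664252281
35 [367.77142857 225.05714286] [0.6037 0.1519 0.02  ]
37 [361.75675676 230.40540541] [0.6141 0.1278 0.02  ]
195 [306.65641026 244.55384615] [ 0.5973 -0.0269  0.02  ]
[[264.3 232.1]
 [189.3 265. ]
 [259.6 225.4]
 [185.4 257.6]]
```

View pics/c2.png

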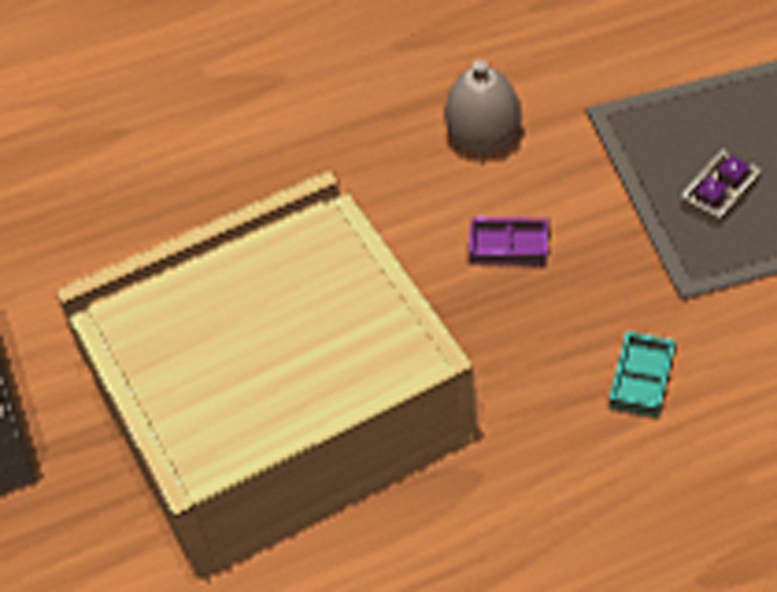

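The crop confirms the unit, with its front strip at the upper left towards the robot. The target tray with dice lies on the mat at (720,182), clear of the bell at (484,110).

>>> drive_tool:
  moves:
    - [[-0.35,-0.24,0,-0.1,1],[-0.7,-0.48,0,-0.2,1],[-0.95,-0.65,0,-0.253,1],[-0.95,-0.65,0,-0.253,1]]

```text
t: 0.6
tool_pos: [0.2825, 0.4665, 0.2269]
orientation: [[-0.993, -0.117, -0.0], [-0.117, 0.993, -0.001], [0.0, -0.001, -1.0]]
contact_force: [0.7, 0.1, 0.9]
finger_gap: 1.001
finger_force: 0.0
```

>>> drive_tool:
  moves:
    - [[-0.2,-0.33,0,0,1],[-0.41,-0.65,0,0,1],[-0.62,-0.97,0,0,1]]

```text
t: 0.98
tool_pos: [0.391, 0.3353, 0.2271]
orientation: [[-0.993, -0.122, -0.0], [-0.122, 0.993, 0.0], [0.0, 0.0, -1.0]]
contact_force: [1.3, 0.4, -0.2]
finger_gap: 1.0
finger_force: 0.0
```

>>> drive_tool:
  moves:
    - [[-0.2,-0.33,0,0,1],[-0.41,-0.65,0,0,1],[-0.62,-0.97,0,0,1],[-0.62,-0.97,0,0,1],[-0.62,-0.97,0,0,1]]

```text
t: 1.6
tool_pos: [0.5002, 0.2033, 0.2268]
orientation: [[-0.993, -0.121, -0.001], [-0.121, 0.993, 0.001], [0.001, 0.001, -1.0]]
contact_force: [-0.9, 0.1, 0.1]
finger_gap: 1.002
finger_force: 0.0
```

Run:
```python
from h import *
o=get_obs();print(o['t'],o['tool_pos'],o['orientation'],o['qpos'],o['contact_force'])
m=camera_model('wrist');im=read_camera('wrist');cv2.imwrite('pics/w1.png',im)
import pickle;pickle.dump((m,o),open('w1.pkl','wb'))
R=cv2.Rodrigues(np.array(m['rvec']))[0];print('cam',-R.T@np.array(m['tvec']).ravel(),R[2],proj(m,[[.61,.14,.02],[.5715,-.2234,.078],[.544,-.2267,.075]]))
```

```text
1.6 [0.50015514 0.2033142  0.22681643] [[-9.92676247e-01 -1.20797571e-01 -1.34753168e-03]
 [-1.20798337e-01  9.92676941e-01  5.01801951e-04]
 [ 1.27704717e-03  6.60906463e-04 -9.99998966e-01]] [ 2.39486797e-01  1.81205812e-02  1.74840334e+00  8.22637839e-04
  1.37625884e+00 -1.45256278e+00] [-0.87948948  0.1375522   0.14613621]
cam [0.42189887 0.19410856 0.37468205] [ 0.30241232  0.0380922  -0.95241576] [[ 240.73702939  307.06535442]
 [-253.74596352  243.8481346 ]
 [-264.16562191  206.95659737]]
```

View pics/w1.png

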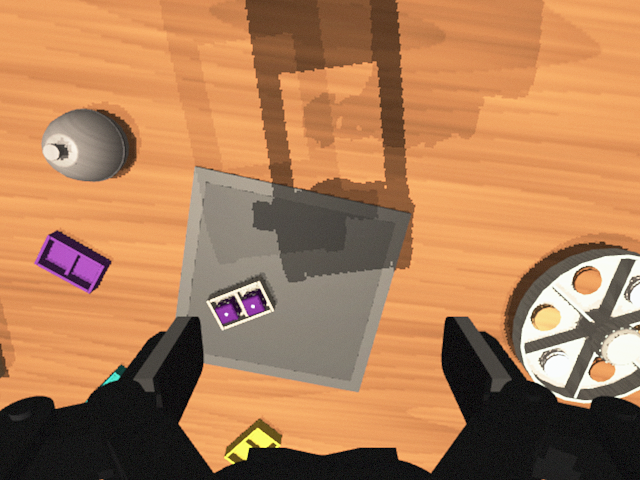

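The wrist view shows the tray with dice at (241,303), aligned a little askew, the bell at (85,145) and the carousel at the right. I'll refine the tray pose from this and head to the drawer front.

>>> drive_tool:
  moves:
    - [[0.09,-0.32,0,0,-1],[0.18,-0.64,0,0,-1],[0.27,-0.96,0,0,-1]]

```text
t: 2.02
tool_pos: [0.4771, 0.0554, 0.2273]
orientation: [[-0.992, -0.125, 0.0], [-0.125, 0.992, 0.0], [-0.0, 0.0, -1.0]]
contact_force: [-0.1, -0.2, 0.8]
finger_gap: 0.379
finger_force: 0.0
```

>>> drive_tool:
  moves:
    - [[0.09,-0.32,0,0,-1],[0.18,-0.64,0,0,-1],[0.27,-0.96,0,0,-1]]

```text
t: 2.4
tool_pos: [0.455, -0.0928, 0.2275]
orientation: [[-0.992, -0.124, 0.001], [-0.124, 0.992, 0.0], [-0.001, 0.0, -1.0]]
contact_force: [0.1, -0.6, -0.1]
finger_gap: 0.001
finger_force: 0.0
```

>>> drive_tool:
  moves:
    - [[0.09,-0.32,0,0,-1],[0.18,-0.64,0,0,-1],[0.27,-0.96,0,0,-1],[0.27,-0.96,0,0,-1],[0.27,-0.96,0,0,-1]]

```text
t: 3.02
tool_pos: [0.4329, -0.2394, 0.2271]
orientation: [[-0.992, -0.122, -0.0], [-0.122, 0.992, 0.001], [-0.0, 0.001, -1.0]]
contact_force: [0.5, 0.6, 0.0]
finger_gap: -0.004
finger_force: 0.0
```

Run:
```python
from h import *
import pickle
m,o=pickle.load(open('w1.pkl','rb'));im=cv2.imread('pics/w1.png')
hsv=cv2.cvtColor(im,cv2.COLOR_BGR2HSV)
roi=np.zeros(im.shape[:2],np.uint8);roi[265:340,195:285]=255
w=cv2.inRange(hsv,(0,0,165),(179,70,255))&roi; p=cv2.inRange(hsv,(125,80,30),(165,255,255))&roi
r=cv2.minAreaRect(np.argwhere((w|p)>0)[:,::-1].astype(np.float32));b=ray(m,cv2.boxPoints(r),.017)
print(b.round(4),b.mean(0),[np.linalg.norm(b[i]-b[i-1]).round(4) for i in range(4)],[np.degrees(np.arctan2(*(b[i]-b[i-1])[[1,0]])).round(1) for i in range(4)])
n,_,st,c=cv2.connectedComponentsWithStats(cv2.morphologyEx(p,cv2.MORPH_OPEN,np.ones((3,3))))
print(st[1:,4],ray(m,c[1:],.022))
o=get_obs();print(o['t'],o['tool_pos'],o['contact_force'],o['qpos'])
m=camera_model('wrist');im=read_camera('wrist');cv2.imwrite('pics/w2.png',im);pickle.dump((m,o),open('w2.pkl','wb'))
print(proj(m,[[.5715,-.2234,.078],[.544,-.2267,.075]]))
```

```text
[[0.6088 0.1059 0.017 ]
 [0.5801 0.1572 0.017 ]
 [0.6116 0.1714 0.017 ]
 [0.6416 0.1189 0.017 ]] [0.61049951 0.13835756 0.017     ] [np.float64(0.0353), np.float64(0.0588), np.float64(0.0345), np.float64(0.0605)] [np.float64(-158.3), np.float64(119.2), np.float64(24.2), np.float64(-60.2)]
[367 395] [[0.603763   0.15218946 0.022     ]
 [0.61485857 0.12832461 0.022     ]]
3.025 [ 0.43288078 -0.23943475  0.22712902] [0.4819291  0.62508315 0.00582418] [-6.65327890e-01 -9.50890656e-02  1.85762217e+00  7.77539873e-04
  1.37976181e+00 -2.35905554e+00]
[[319.78451471 379.09487177]
 [319.87346222 348.45244183]]
```

View pics/w2.png

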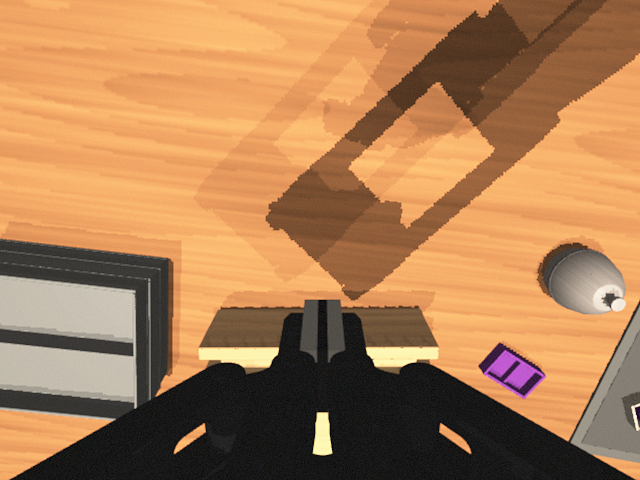

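The wrist view shows the front's top edge at v≈348, from u 198 to 438, exactly where it was predicted, and the shut fingers are centred on it. Next I lower and approach.

>>> drive_tool:
  moves:
    - [[0,0,0.35,0,-1],[0,0,0.7,0,-1],[0,0,0.95,0,-1],[0,0,0.95,0,-1]]

```text
t: 3.58
tool_pos: [0.4307, -0.2375, 0.0819]
orientation: [[-0.992, -0.124, -0.006], [-0.124, 0.992, 0.005], [0.005, 0.005, -1.0]]
contact_force: [0.0, 0.5, -0.2]
finger_gap: -0.004
finger_force: 0.0
```

>>> drive_tool:
  moves:
    - [[0,0,0.2,0,-1],[-0.2,0,0.2,0,-1],[-0.4,0,0.2,0,-1],[-0.5,0,0.2,0,-1],[-0.6,0,0.2,0,-1],[-0.6,0,0.2,0,-1],[-0.6,0,0.2,0,-1]]

```text
t: 4.45
tool_pos: [0.5212, -0.23, 0.0547]
orientation: [[-0.993, -0.121, -0.001], [-0.121, 0.993, 0.0], [0.001, 0.0, -1.0]]
contact_force: [0.0, -0.0, -0.6]
finger_gap: -0.004
finger_force: 0.0
```

>>> drive_tool:
  moves:
    - [[-0.013,0,0,0,-1],[-0.027,0,0,0,-1],[-0.027,0,0,0,-1]]

```text
t: 4.82
tool_pos: [0.5258, -0.2298, 0.0548]
orientation: [[-0.993, -0.121, 0.0], [-0.121, 0.993, 0.0], [-0.0, -0.0, -1.0]]
contact_force: [0.7, -0.4, -0.5]
finger_gap: 0.001
finger_force: 0.0
```

>>> drive_tool:
  moves:
    - [[-0.012,0,0,0,-1],[-0.023,0,0,0,-1],[-0.023,0,0,0,-1]]

```text
t: 5.2
tool_pos: [0.5294, -0.2293, 0.0548]
orientation: [[-0.993, -0.121, 0.0], [-0.121, 0.993, -0.0], [-0.0, -0.0, -1.0]]
contact_force: [0.7, 0.1, -0.3]
finger_gap: -0.001
finger_force: 0.0
```

>>> drive_tool:
  moves:
    - [[-0.01,0,0,0,-1],[-0.01,0,0,0,-1]]

```text
t: 5.45
tool_pos: [0.5309, -0.2291, 0.0548]
orientation: [[-0.993, -0.121, 0.0], [-0.121, 0.993, 0.0], [-0.0, -0.0, -1.0]]
contact_force: [0.0, -0.1, -0.1]
finger_gap: -0.0
finger_force: 0.0
```

>>> drive_tool:
  moves:
    - [[-0.01,0,0,0,-1],[-0.01,0,0,0,-1]]

```text
t: 5.7
tool_pos: [0.5321, -0.2289, 0.0548]
orientation: [[-0.993, -0.121, -0.001], [-0.121, 0.993, 0.0], [0.001, 0.0, -1.0]]
contact_force: [-1.8, -0.3, 0.1]
finger_gap: 0.0
finger_force: 0.6
```

>>> drive_tool:
  moves:
    - [[-0.01,0,0,0,-1],[-0.01,0,0,0,-1]]

```text
t: 5.95
tool_pos: [0.5328, -0.2288, 0.0547]
orientation: [[-0.993, -0.121, -0.002], [-0.121, 0.993, 0.0], [0.002, 0.0, -1.0]]
contact_force: [-4.8, -0.5, 2.9]
finger_gap: -0.005
finger_force: 2.7
```

>>> drive_tool:
  moves:
    - [[-0.01,0,0,0,-1],[-0.01,0,0,0,-1]]

```text
t: 6.2
tool_pos: [0.5336, -0.2287, 0.0547]
orientation: [[-0.993, -0.121, -0.004], [-0.121, 0.993, 0.0], [0.004, 0.001, -1.0]]
contact_force: [-8.0, -0.4, 4.7]
finger_gap: 0.002
finger_force: 4.0
```

>>> drive_tool:
  moves:
    - [[-0.007,0,0,0,-1],[-0.007,0,0,0,-1]]

```text
t: 6.45
tool_pos: [0.5345, -0.2285, 0.0547]
orientation: [[-0.993, -0.121, -0.004], [-0.121, 0.993, 0.0], [0.004, 0.001, -1.0]]
contact_force: [-8.9, -0.2, 5.6]
finger_gap: 0.003
finger_force: 4.2
```

>>> drive_tool:
  moves:
    - [[-0.007,0,0,0,-1],[-0.007,0,0,0,-1]]

```text
t: 6.7
tool_pos: [0.5356, -0.2284, 0.0547]
orientation: [[-0.993, -0.121, -0.004], [-0.121, 0.993, 0.0], [0.004, 0.001, -1.0]]
contact_force: [-8.3, -2.0, 6.4]
finger_gap: -0.001
finger_force: 4.3
```

>>> drive_tool:
  moves:
    - [[-0.007,0,0,0,-1],[-0.007,0,0,0,-1]]

```text
t: 6.95
tool_pos: [0.5366, -0.2283, 0.0547]
orientation: [[-0.993, -0.121, -0.004], [-0.121, 0.993, 0.0], [0.004, 0.001, -1.0]]
contact_force: [-8.8, -1.0, 6.0]
finger_gap: -0.003
finger_force: 4.4
```

>>> drive_tool:
  moves:
    - [[-0.007,0,0,0,-1],[-0.007,0,0,0,-1]]

```text
t: 7.2
tool_pos: [0.5376, -0.2282, 0.0547]
orientation: [[-0.993, -0.121, -0.004], [-0.121, 0.993, 0.0], [0.004, 0.001, -1.0]]
contact_force: [-9.2, 0.1, 6.2]
finger_gap: -0.0
finger_force: 4.4
```

>>> drive_tool:
  moves:
    - [[-0.005,0,0,0,-1],[-0.005,0,0,0,-1]]

```text
t: 7.45
tool_pos: [0.5383, -0.2281, 0.0547]
orientation: [[-0.993, -0.121, -0.004], [-0.121, 0.993, 0.0], [0.004, 0.001, -1.0]]
contact_force: [-9.6, -1.0, 5.7]
finger_gap: -0.001
finger_force: 4.5
```

>>> drive_tool:
  moves:
    - [[-0.006,0,0,0,-1],[-0.006,0,0,0,-1]]

```text
t: 7.7
tool_pos: [0.5391, -0.228, 0.0547]
orientation: [[-0.993, -0.121, -0.004], [-0.121, 0.993, 0.0], [0.004, 0.001, -1.0]]
contact_force: [-9.6, -0.9, 6.4]
finger_gap: -0.0
finger_force: 4.6
```

>>> drive_tool:
  moves:
    - [[-0.006,0,0,0,-1],[-0.006,0,0,0,-1]]

```text
t: 7.95
tool_pos: [0.54, -0.2279, 0.0547]
orientation: [[-0.993, -0.121, -0.004], [-0.121, 0.993, 0.0], [0.004, 0.001, -1.0]]
contact_force: [-10.2, 0.6, 5.8]
finger_gap: 0.002
finger_force: 4.7
```

>>> drive_tool:
  moves:
    - [[-0.006,0,0,0,-1],[-0.006,0,0,0,-1]]

```text
t: 8.2
tool_pos: [0.5408, -0.2277, 0.0547]
orientation: [[-0.993, -0.121, -0.004], [-0.121, 0.993, 0.0], [0.004, 0.001, -1.0]]
contact_force: [-10.3, -1.2, 6.1]
finger_gap: 0.001
finger_force: 4.7
```

>>> drive_tool:
  moves:
    - [[-0.006,0,0,0,-1],[-0.006,0,0,0,-1]]

```text
t: 8.45
tool_pos: [0.5417, -0.2276, 0.0547]
orientation: [[-0.993, -0.121, -0.005], [-0.121, 0.993, 0.0], [0.004, 0.001, -1.0]]
contact_force: [-10.5, -1.9, 6.4]
finger_gap: -0.0
finger_force: 4.9
```

>>> drive_tool:
  moves:
    - [[-0.006,0,0,0,-1],[-0.006,0,0,0,-1]]

```text
t: 8.7
tool_pos: [0.5422, -0.2276, 0.0547]
orientation: [[-0.993, -0.121, -0.005], [-0.121, 0.993, 0.0], [0.005, 0.001, -1.0]]
contact_force: [-11.0, -1.4, 8.0]
finger_gap: 0.0
finger_force: 5.7
```

>>> drive_tool:
  moves:
    - [[-0.003,0,0,0,-1],[-0.003,0,0,0,-1]]

```text
t: 8.95
tool_pos: [0.5424, -0.2275, 0.0547]
orientation: [[-0.993, -0.122, -0.006], [-0.122, 0.993, 0.001], [0.006, 0.001, -1.0]]
contact_force: [-12.4, -1.9, 9.2]
finger_gap: -0.0
finger_force: 6.2
```

The force climbs steeply now, so the latch has bottomed. I let go.

>>> drive_tool:
  moves:
    - [[0.3,0,0,0,-1],[0.65,0,0,0,-1],[0.95,0,0,0,-1],[0.95,0,0,0,-1],[0.95,0,-0.3,0,-1],[0.95,0,-0.6,0,1],[0.95,0,-0.9,0,1],[0.95,0,-0.9,0,1]]

```text
t: 9.95
tool_pos: [0.4071, -0.2467, 0.1949]
orientation: [[-0.993, -0.122, 0.008], [-0.122, 0.993, -0.006], [-0.007, -0.007, -1.0]]
contact_force: [-0.5, 0.2, 0.6]
finger_gap: 0.636
finger_force: 0.0
```

Run:
```python
from h import *
o=get_obs();print(o['t'],o['tool_pos'],o['contact_force'])
m=camera_model('wrist');im=read_camera('wrist');t=read_camera('top')
cv2.imwrite('pics/w3.png',np.hstack([cv2.resize(im,(400,300)),cv2.resize(t[200:350,360:560],(400,300))]))
cv2.imwrite('pics/top3.png',t)
a=t
```

```text
9.95 [ 0.4070638  -0.24669041  0.1949034 ] [-0.52638612  0.2408962   0.61068282]
```

View pics/w3.png

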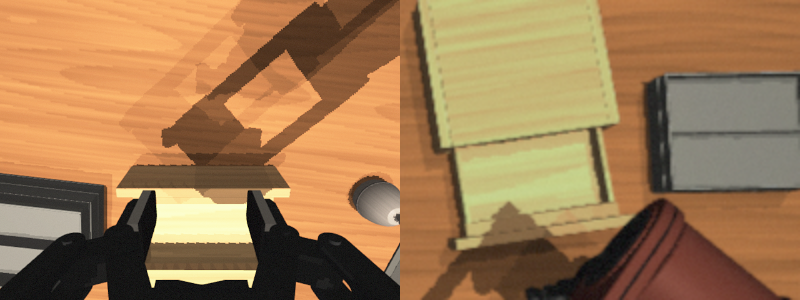

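The drawer sprang out fully. The wrist half shows its open interior, and the top half shows the front strip at (540,228) well away from the carcass edge. Now I head to the tray and work out the fingertip geometry from the stored pictures.

>>> drive_tool:
  moves:
    - [[-0.18,0.27,0,0,1],[-0.36,0.53,0,0,1],[-0.55,0.8,0,0,1]]

```text
t: 10.42
tool_pos: [0.4707, -0.1138, 0.1879]
orientation: [[-0.993, -0.121, -0.002], [-0.121, 0.993, 0.001], [0.002, 0.002, -1.0]]
contact_force: [1.2, -0.1, 0.9]
finger_gap: 1.0
finger_force: 0.0
```

>>> drive_tool:
  moves:
    - [[-0.18,0.27,0,0,1],[-0.36,0.53,0,0,1],[-0.55,0.8,0,0,1]]

```text
t: 10.8
tool_pos: [0.538, 0.0155, 0.1876]
orientation: [[-0.993, -0.121, -0.003], [-0.121, 0.993, 0.0], [0.003, 0.001, -1.0]]
contact_force: [-0.2, -0.1, 0.2]
finger_gap: 0.999
finger_force: 0.0
```

>>> drive_tool:
  moves:
    - [[-0.18,0.27,0,-0.1,1],[-0.36,0.53,0,-0.184,1],[-0.55,0.8,0,-0.184,1],[-0.55,0.8,0,-0.184,1],[-0.55,0.8,0,-0.184,1]]

```text
t: 11.42
tool_pos: [0.6046, 0.1429, 0.1876]
orientation: [[-0.917, -0.4, -0.004], [-0.4, 0.917, -0.001], [0.003, 0.001, -1.0]]
contact_force: [0.1, -0.3, -0.3]
finger_gap: 1.001
finger_force: 0.0
```

Run:
```python
from h import *
import pickle
for f,ys in(('w1',.0425),('w2',0)):
    m,o=pickle.load(open(f+'.pkl','rb'));R=o['orientation'];p=o['tool_pos']
    for k in(0,.004,.01,.017,.025): print(f,k,proj(m,[p+R@[0.011,s*ys,k] for s in(-1,1)]).round(0).tolist())
o=get_obs();print(o['t'],o['tool_pos'],o['orientation'],o['qpos'])
d=np.array([.6095,.140,.15])-o['tool_pos'];print('tool delta',(o['orientation'].T@d/.15).round(3))
m=camera_model('wrist');im=read_camera('wrist')
hsv=cv2.cvtColor(im,cv2.COLOR_BGR2HSV)
w=cv2.inRange(hsv,(0,0,165),(179,70,255)); p=cv2.inRange(hsv,(125,80,30),(165,255,255))
c0=proj(m,[[.6095,.14,.02]])[0];print(c0)
n,_,st,c=cv2.connectedComponentsWithStats(cv2.morphologyEx(p,cv2.MORPH_OPEN,np.ones((3,3))))
for i in range(1,n):
    if st[i,4]>60 and abs(c[i]-c0).max()<90: print(st[i,4],c[i],ray(m,c[i],.022)[0].round(4))
cv2.imwrite('pics/w4.png',im)
```

```text
w1 0 [[211.0, 290.0], [430.0, 290.0]]
w1 0.004 [[214.0, 286.0], [427.0, 286.0]]
w1 0.01 [[218.0, 280.0], [424.0, 280.0]]
w1 0.017 [[222.0, 273.0], [420.0, 273.0]]
w1 0.025 [[226.0, 266.0], [416.0, 267.0]]
w2 0 [[321.0, 290.0], [321.0, 290.0]]
w2 0.004 [[321.0, 286.0], [321.0, 286.0]]
w2 0.01 [[321.0, 280.0], [321.0, 280.0]]
w2 0.017 [[321.0, 273.0], [321.0, 273.0]]
w2 0.025 [[321.0, 267.0], [321.0, 267.0]]
11.425 [0.60455788 0.1428672  0.18755197] [[-9.16531334e-01 -3.99947553e-01 -3.50269720e-03]
 [-3.99947691e-01  9.16537706e-01 -6.91648121e-04]
 [ 3.48697703e-03  7.66978480e-04 -9.99993626e-01]] [ 1.05367238e-01  2.43655638e-01  1.57485926e+00 -3.29188965e-04
  1.32663379e+00 -1.87681003e+00]
tool delta [-0.023 -0.031  0.25 ]
[315.05967711 217.47227252]
489 [296.9591002  218.83640082] [0.6157 0.1273 0.022 ]
491 [330.81059063 218.10183299] [0.6046 0.1513 0.022 ]
```

View pics/w4.png

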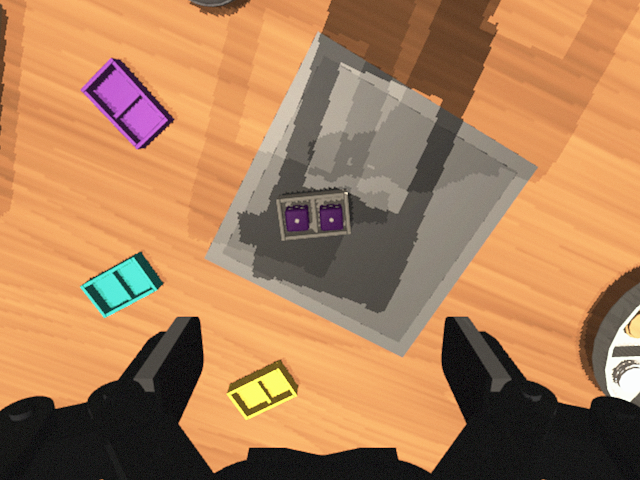

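The tray and its dice show at (315,216), where the dice rays predicted, with the open fingers aligned to its long axis. Descending now.

>>> drive_tool:
  moves:
    - [[-0.024,-0.035,0.3,-0.01,1],[-0.024,-0.035,0.6,-0.01,1],[-0.024,-0.035,0.9,-0.01,1],[-0.024,-0.035,0.9,-0.01,1],[-0.024,-0.035,0.9,-0.01,1]]

```text
t: 12.1
tool_pos: [0.612, 0.1388, 0.0565]
orientation: [[-0.911, -0.413, 0.002], [-0.413, 0.911, 0.0], [-0.002, -0.001, -1.0]]
contact_force: [-0.3, -0.1, 1.0]
finger_gap: 1.002
finger_force: 0.0
```

>>> drive_tool:
  moves:
    - [[0,0,0.06,0,1],[0,0,0.12,0,1],[0,0,0.16,0,1],[0,0,0.18,0,1],[0,0,0.18,0,1]]

```text
t: 12.72
tool_pos: [0.6107, 0.1394, 0.0274]
orientation: [[-0.91, -0.414, -0.001], [-0.414, 0.91, -0.0], [0.001, 0.0, -1.0]]
contact_force: [-0.4, -0.4, -1.1]
finger_gap: 0.999
finger_force: 0.0
```

Run:
```python
from h import *
o=get_obs();print(o['t'],o['tool_pos'],o['orientation'],o['contact_force'])
cv2.imwrite('pics/w5.png',read_camera('wrist'))
```

```text
12.725 [0.61072183 0.13939237 0.02739686] [[-9.10435888e-01 -4.13649553e-01 -7.35393667e-04]
 [-4.13649602e-01  9.10436158e-01 -9.17347720e-05]
 [ 7.07475032e-04  2.20676669e-04 -9.99999725e-01]] [-0.35369836 -0.41868054 -1.11776278]
```

View pics/w5.png

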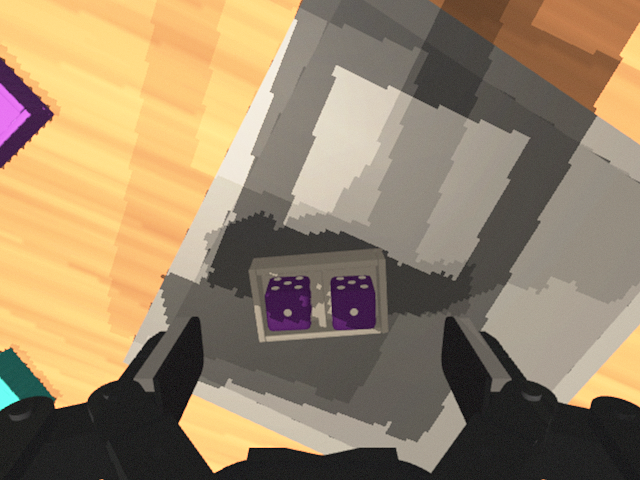

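The close view shows the tray with its corners at about (250,258), (383,250), (386,332) and (262,342). It is rotated a few degrees against the fingers, so I'll correct the yaw from these corners.

Run:
```python
from h import *
m=camera_model('wrist');o=get_obs();R=o['orientation'];p=o['tool_pos']
c=[[250,258],[383,250],[386,332],[262,342]]
P=ray(m,c,.017);T=(P-p)@R
print(P.mean(0),T.round(4)[:,:2],T.mean(0),[np.degrees(np.arctan2(*(P[b]-P[a])[[1,0]])).round(1) for a,b in((0,1),(3,2),(0,3),(1,2))],np.degrees(np.arctan2(R[1,1],R[0,1])), m['intrinsics'][0])
print(proj(m,[p+R@[x,s*.0425,k] for k in(-.01,.004,.017) for x in(-.011,.011) for s in(-1,1)]).round())
```

```text
[0.60849189 0.13816596 0.017     ] [[ 0.0202 -0.0286]
 [ 0.0236  0.0253]
 [-0.0139  0.0283]
 [-0.0188 -0.0255]] [ 0.00278249 -0.00010349  0.01072628] [np.float64(118.1), np.float64(119.7), np.float64(29.1), np.float64(29.0)] 114.43231943517395 [414.82485022   0.         322.03554681]
[[209. 353.]
 [431. 353.]
 [204. 301.]
 [436. 301.]
 [218. 334.]
 [423. 334.]
 [214. 285.]
 [427. 286.]
 [225. 319.]
 [416. 319.]
 [221. 273.]
 [420. 273.]]
```

>>> drive_tool:
  moves:
    - [[0.005,0,0,-0.049,0.5],[0.005,0,0,-0.049,0.5],[0.005,0,0,-0.049,0.5],[0.005,0,0,-0.049,0.5]]

```text
t: 13.28
tool_pos: [0.6104, 0.1391, 0.0279]
orientation: [[-0.876, -0.482, 0.0], [-0.482, 0.876, 0.0], [-0.0, -0.0, -1.0]]
contact_force: [-0.1, 0.5, 0.6]
finger_gap: 0.746
finger_force: 0.0
```

Run:
```python
from h import *
o=get_obs();print(o['t'],o['tool_pos'],o['contact_force'],o['finger_gap'])
im=read_camera('wrist');s=read_camera('scene')
cv2.imwrite('pics/w6.png',np.hstack([cv2.resize(im[200:440,140:500],(450,300)),cv2.resize(s[170:290,300:440],(350,300),interpolation=cv2.INTER_CUBIC)]))
```

```text
13.275 [0.61043718 0.13906808 0.02794133] [-0.06085867  0.52942222  0.60348649] 0.7460565008930874
```

View pics/w6.png

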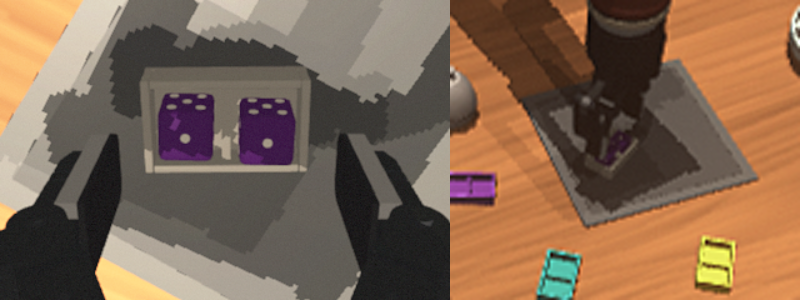

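The left half (wrist) shows the tray square between the pads, clear at both ends. The tips still look above its rim, so I'm lowering while feeling for the mat.

>>> drive_tool:
  moves:
    - [[0,0,0.02,0,0.5],[0,0,0.04,0,0.5],[0,0,0.04,0,0.5]]

```text
t: 13.75
tool_pos: [0.6099, 0.139, 0.0212]
orientation: [[-0.876, -0.482, -0.001], [-0.482, 0.876, -0.0], [0.001, 0.0, -1.0]]
contact_force: [-0.3, -0.8, -0.4]
finger_gap: 0.748
finger_force: 0.0
```

>>> drive_tool:
  moves:
    - [[0,0,0.01,0,0.5],[0,0,0.01,0,0.5]]

```text
t: 14.0
tool_pos: [0.6103, 0.139, 0.0202]
orientation: [[-0.876, -0.482, -0.0], [-0.482, 0.876, -0.0], [0.0, 0.0, -1.0]]
contact_force: [0.4, -0.3, 0.0]
finger_gap: 0.751
finger_force: 0.0
```

>>> drive_tool:
  moves:
    - [[0,0,0.01,0,0.5],[0,0,0.01,0,0.5]]

```text
t: 14.25
tool_pos: [0.6102, 0.1391, 0.0187]
orientation: [[-0.876, -0.482, -0.0], [-0.482, 0.876, -0.0], [0.0, 0.0, -1.0]]
contact_force: [-0.2, 0.3, -0.4]
finger_gap: 0.749
finger_force: 0.0
```

>>> drive_tool:
  moves:
    - [[0,0,0.01,0,0.5],[0,0,0.01,0,0.5]]

```text
t: 14.5
tool_pos: [0.6102, 0.139, 0.0171]
orientation: [[-0.876, -0.482, -0.0], [-0.482, 0.876, -0.0], [0.0, 0.0, -1.0]]
contact_force: [1.5, -0.0, -0.2]
finger_gap: 0.75
finger_force: 0.0
```

>>> drive_tool:
  moves:
    - [[0,0,0.01,0,0.5],[0,0,0.01,0,0.5]]

```text
t: 14.75
tool_pos: [0.6102, 0.139, 0.0156]
orientation: [[-0.876, -0.482, -0.0], [-0.482, 0.876, -0.0], [0.0, 0.0, -1.0]]
contact_force: [1.5, -0.6, 0.4]
finger_gap: 0.752
finger_force: 0.0
```

>>> drive_tool:
  moves:
    - [[0,0,0,0,0.24],[0,0,0,0,0.24],[0,0,0,0,0.24],[0,0,0,0,0.24]]

```text
t: 15.25
tool_pos: [0.6103, 0.1391, 0.0158]
orientation: [[-0.876, -0.482, 0.0], [-0.482, 0.876, -0.0], [-0.0, -0.0, -1.0]]
contact_force: [0.9, 0.6, -0.4]
finger_gap: 0.62
finger_force: 0.0
```

>>> drive_tool:
  moves:
    - [[0,0,0,0,0.5],[0,0,0,0,0.5],[0,0,0.01,0,0.5],[0,0,0.01,0,0.5]]

```text
t: 15.75
tool_pos: [0.6102, 0.1391, 0.0141]
orientation: [[-0.876, -0.482, -0.0], [-0.482, 0.876, -0.0], [0.0, 0.0, -1.0]]
contact_force: [0.5, 0.7, 0.6]
finger_gap: 0.751
finger_force: 0.0
```

>>> drive_tool:
  moves:
    - [[0,0,0.01,0,0.5],[0,0,0.01,0,0.5]]

```text
t: 16.0
tool_pos: [0.6102, 0.139, 0.0126]
orientation: [[-0.876, -0.482, -0.0], [-0.482, 0.876, -0.0], [0.0, 0.0, -1.0]]
contact_force: [0.1, -0.3, 0.8]
finger_gap: 0.75
finger_force: 0.0
```

>>> drive_tool:
  moves:
    - [[0,0,0.01,0,0.5],[0,0,0.01,0,0.5]]

```text
t: 16.25
tool_pos: [0.6102, 0.139, 0.0111]
orientation: [[-0.876, -0.482, -0.0], [-0.482, 0.876, -0.0], [0.0, 0.0, -1.0]]
contact_force: [0.4, -0.5, 0.1]
finger_gap: 0.754
finger_force: 0.0
```

>>> drive_tool:
  moves:
    - [[0,0,0,0,0.24],[0,0,0,0,0.24],[0,0,0,0,0.24]]

```text
t: 16.62
tool_pos: [0.6104, 0.1391, 0.0114]
orientation: [[-0.876, -0.482, 0.0], [-0.482, 0.876, -0.0], [-0.0, -0.0, -1.0]]
contact_force: [-0.1, 0.3, -0.5]
finger_gap: 0.623
finger_force: 0.0
```

>>> drive_tool:
  moves:
    - [[0,0,0,0,0.5],[0,0,0,0,0.5],[0,0,0.01,0,0.5],[0,0,0.02,0,0.5],[0,0,0.02,0,0.5]]

```text
t: 17.25
tool_pos: [0.6101, 0.1391, 0.008]
orientation: [[-0.876, -0.482, -0.0], [-0.482, 0.876, -0.0], [0.0, 0.0, -1.0]]
contact_force: [-0.5, 0.2, 0.4]
finger_gap: 0.749
finger_force: 0.0
```

>>> drive_tool:
  moves:
    - [[0,0,0.01,0,0.5],[0,0,0.01,0,0.5]]

```text
t: 17.5
tool_pos: [0.6102, 0.139, 0.0066]
orientation: [[-0.876, -0.482, -0.0], [-0.482, 0.876, -0.0], [0.0, 0.0, -1.0]]
contact_force: [0.3, 0.5, -0.2]
finger_gap: 0.751
finger_force: 0.0
```

>>> drive_tool:
  moves:
    - [[0,0,0.01,0,0.5],[0,0,0.01,0,0.5]]

```text
t: 17.75
tool_pos: [0.6102, 0.1391, 0.0051]
orientation: [[-0.876, -0.482, -0.0], [-0.482, 0.876, -0.0], [0.0, 0.0, -1.0]]
contact_force: [-0.2, -0.1, 1.1]
finger_gap: 0.752
finger_force: 0.0
```

>>> drive_tool:
  moves:
    - [[0,0,0,0,0.26],[0,0,0,0,0.26],[0,0,0,0,0.26]]

```text
t: 18.12
tool_pos: [0.6106, 0.1391, 0.0057]
orientation: [[-0.876, -0.482, 0.0], [-0.482, 0.876, 0.0], [-0.0, -0.0, -1.0]]
contact_force: [-0.6, -0.9, 3.8]
finger_gap: 0.638
finger_force: 35.1
```

It touches, but only shallowly at the rim. I reopen and go a little lower.

>>> drive_tool:
  moves:
    - [[0,0,0,0,0.5],[0,0,0,0,0.5],[0,0,0.01,0,0.5],[0,0,0.01,0,0.5]]

```text
t: 18.62
tool_pos: [0.6101, 0.139, 0.0035]
orientation: [[-0.876, -0.482, -0.001], [-0.482, 0.876, -0.0], [0.0, 0.0, -1.0]]
contact_force: [0.1, -1.3, -1.0]
finger_gap: 0.753
finger_force: 0.0
```

>>> drive_tool:
  moves:
    - [[0,0,0.01,0,0.5],[0,0,0.01,0,0.5],[0,0,0.01,0,0.5]]

```text
t: 19.0
tool_pos: [0.6103, 0.1391, 0.0023]
orientation: [[-0.876, -0.482, -0.0], [-0.482, 0.876, 0.0], [0.0, 0.0, -1.0]]
contact_force: [-0.7, 0.1, -0.4]
finger_gap: 0.744
finger_force: 0.0
```

>>> drive_tool:
  moves:
    - [[0,0,0,0,0.2],[0,0,0,0,0.2],[0,0,0,0,0.2],[0,0,0,0,0.2]]

```text
t: 19.5
tool_pos: [0.6109, 0.1391, 0.0029]
orientation: [[-0.876, -0.482, 0.001], [-0.482, 0.876, 0.0], [-0.001, -0.0, -1.0]]
contact_force: [0.3, -0.3, 4.9]
finger_gap: 0.631
finger_force: 63.6
```

Run:
```python
from h import *
o=get_obs();m=camera_model('wrist');im=read_camera('wrist');cv2.imwrite('pics/w7.png',im)
g=cv2.cvtColor(im,cv2.COLOR_BGR2GRAY)
for v in range(230,420,12): print(v,' '.join(f'{int(x):3d}' for x in g[v,180:468:8]))
hsv=cv2.cvtColor(im,cv2.COLOR_BGR2HSV);p=cv2.inRange(hsv,(125,80,30),(165,255,255))
n,_,st,c=cv2.connectedComponentsWithStats(p)
print([(s.tolist(),k.round(1).tolist()) for s,k in zip(st[1:],c[1:]) if s[4]>150])
```

```text
230 208 207 207 210 208 103 105 101 105 103 103 104 100 180 180 176 178 177 174 136 137 151 162 156 160 160 158 139 135 139 135 136 135 132 133 134
242 205 204 206 208 100 100 103 105 102 103 101  99  99  97  97 120 175 175 134 136 135 137 139 137 160 158 132 136 139 135 137 137 136 133 135 155
254 200 206 202 122  80  60  56  55  56 102  88  97 100  90  61  55  53  60  58  57  59  55  59  53 134 137 132 134 135 137 135 134 134 132 154 150
266 199 200 178 127  53  58  60  57  57  59  70  59  97  57  56  59  55  59  60  56  51  59  62  56  59  56  51 135 136 132 136 130 134 134 151 149
278 194 168 175  96  57  54  59  60  58  98  98  98 100  98 102  97  98  97 100  96  99  96  98  95  98  98  99  89 134 131 133 135 132 149 149 144
290 169 167  91  96  69  58  57  54  95  97  94  97  96  96 100  98  98  99  96 100  97  99  97  99  97  99  99 100  60  51 132 131 130 131 130 131
302  94  93  92  92  68  57  52  57 111  90 114  30 136  31  40 115  51 110 110 110 113 112 110 112 113 112  96 110  55  55  56  59  58  53  56  57
314  90  91  89  92  52  56  99 101  23  99 115  90 113  43  31 
[... 693 characters left out ...]
27  35  31  32  24  22  97  95  95  96  97  95  95  93  95  92  93  95  90  93  87  81  80  80  95  30  24  35  29  34  29  32  33
386  32  24  24  34  33  28  36  22  84  82  84  81  84  86  81  78  81  81  82  81  82  83  82  84  80  80  96  95  28  25  38  34  33  33  35  31
398  36  28  23  33  28  27  31  21  81  79  83  85  81  81  82  80  81  82  82  84  82  78  80  79  82  91  91  95  96  24  30  26  35  30  22  33
410  30  26  31  28  30  30  25  96  99  98  96  97  95  78  83  82  80  81  84  77  81  77  83  82  95  95  91  94  92  26  30  35  31  35  24  33
[([0, 64, 23, 47, 567], [7.4, 87.7]), ([260, 301, 52, 64, 2835], [285.8, 334.1]), ([335, 305, 53, 65, 2835], [360.0, 338.6])]
```

>>> drive_tool:
  moves:
    - [[0,0,-0.02,0,0.2],[0,0,-0.05,0,0.2],[0,0,-0.1,0,0.2],[0,0,-0.2,0,0.2],[0,0,-0.35,0,0.2],[0,0,-0.5,0,0.2],[0,0,-0.5,0,0.2]]

```text
t: 20.42
tool_pos: [0.6126, 0.1393, 0.0807]
orientation: [[-0.876, -0.482, 0.006], [-0.482, 0.876, 0.001], [-0.005, -0.002, -1.0]]
contact_force: [-0.9, -0.9, -0.3]
finger_gap: 0.631
finger_force: 63.1
```

```bash
cat > dice.py <<'E'
from h import *
o=get_obs();print(o['t'],o['tool_pos'].round(4),np.degrees(np.arctan2(o['orientation'][1,1],o['orientation'][0,1])),o['contact_force'],o['finger_gap'],o['finger_force'],o['qpos'])
im=read_camera('wrist')
hsv=cv2.cvtColor(im,cv2.COLOR_BGR2HSV);p=cv2.inRange(hsv,(125,80,30),(165,255,255))
n,_,st,c=cv2.connectedComponentsWithStats(p)
print([(s.tolist(),k.round(1).tolist()) for s,k in zip(st[1:],c[1:]) if s[4]>150])
E
python3 dice.py
```

```text
20.425 [0.6126 0.1393 0.0807] 118.83581428596278 [-0.94684244 -0.93367636 -0.27348459] 0.6312902853042749 63.07821750640869 [ 9.81566714e-02  3.62956164e-01  1.64070204e+00 -7.58433063e-07
  1.13214227e+00 -1.97592531e+00]
[([0, 0, 127, 131, 9904], [56.1, 62.1]), ([260, 300, 53, 64, 2821], [286.3, 332.9]), ([335, 304, 53, 64, 2832], [360.5, 337.4])]
```

>>> drive_tool:
  moves:
    - [[0,0,-0.15,0.05,0.2],[0,0,-0.35,0.13,0.2],[0,0,-0.53,0.2,0.2],[0,0,-0.53,0.243,0.2],[0,0,-0.53,0.243,0.2]]

```text
t: 21.1
tool_pos: [0.6097, 0.139, 0.1558]
orientation: [[-0.993, -0.122, -0.001], [-0.122, 0.993, -0.0], [0.002, 0.0, -1.0]]
contact_force: [-0.5, -0.2, -1.6]
finger_gap: 0.632
finger_force: 63.2
```

>>> drive_tool:
  moves:
    - [[0.05,-0.13,0,0,0.2],[0.12,-0.33,0,0,0.2],[0.21,-0.56,0,0,0.2],[0.3,-0.79,0,0,0.2]]

```text
t: 21.6
tool_pos: [0.5786, 0.014, 0.1557]
orientation: [[-0.992, -0.122, -0.002], [-0.122, 0.992, -0.0], [0.002, 0.0, -1.0]]
contact_force: [0.9, -0.7, -2.0]
finger_gap: 0.633
finger_force: 63.2
```

>>> drive_tool:
  moves:
    - [[0.1,-0.26,0,0,0.2],[0.2,-0.53,0,0,0.2],[0.3,-0.79,0,0,0.2]]

```text
t: 21.98
tool_pos: [0.5481, -0.1092, 0.1558]
orientation: [[-0.993, -0.122, -0.002], [-0.122, 0.993, 0.0], [0.002, 0.0, -1.0]]
contact_force: [-0.0, 0.0, -1.6]
finger_gap: 0.631
finger_force: 63.2
```

>>> drive_tool:
  moves:
    - [[0.09,-0.24,0,0,0.2],[0.18,-0.48,0,0,0.2],[0.24,-0.65,0,0,0.2],[0.28,-0.75,0,0,0.2],[0.3,-0.79,0,0,0.2],[0.3,-0.79,0,0,0.2]]

```text
t: 22.72
tool_pos: [0.5192, -0.23, 0.1565]
orientation: [[-0.993, -0.121, -0.0], [-0.121, 0.993, 0.001], [0.0, 0.001, -1.0]]
contact_force: [0.3, -0.3, -0.4]
finger_gap: 0.63
finger_force: 63.2
```

```bash
python3 dice.py
python3 - <<'E'
from h import *
o=get_obs();d=np.array([.5219,-.2295,.09])-o['tool_pos'];print((o['orientation'].T@d/.15).round(3))
# drawer front top edge seen from wrist (bright strip), expected for fully open
m=camera_model('wrist');U=np.array([[.993,.121],[-.121,.993]])
P=lambda x,y,z:[.5715+.993*x-.121*y,-.2234+.121*x+.993*y,z]
print(proj(m,[P(-.1125,.1,.075),P(-.1125,-.1,.075),P(-.1005,.1,.075),P(-.1005,-.1,.075),P(0,.1,.078),P(0,-.1,.078)]).round())
im=read_camera('wrist');cv2.imwrite('pics/w8.png',im)
hsv=cv2.cvtColor(im,cv2.COLOR_BGR2HSV)
for u in(150,160,180,200,480,500):
    print(u,[tuple(hsv[v,u].tolist()) for v in range(200,420,6)][:0], ' '.join(str(int(x)) for x in hsv[180:440:5,u,2]))
E
```

```text
22.725 [ 0.5192 -0.23    0.1565] 96.96475157002706 [ 0.33629998 -0.3064638  -0.35730073] 0.6295960473719542 63.21823596954346 [-5.56005498e-01  1.46265908e-01  1.74824080e+00  2.41164482e-04
  1.24774178e+00 -2.24843642e+00]
[([524, 296, 88, 72, 3167], [566.7, 331.7]), ([263, 299, 52, 64, 2849], [288.5, 332.0]), ([337, 303, 54, 65, 2842], [363.0, 336.7])]
[-0.017 -0.002  0.444]
[[506. 144.]
 [136. 143.]
 [503. 166.]
 [138. 166.]
 [483. 331.]
 [158. 331.]]
150 [] 246 237 246 242 233 245 243 241 233 233 238 241 239 239 244 247 240 241 235 233 234 240 240 240 237 243 227 220 222 226 237 232 236 229 233 218 229 233 237 220 230 27 12 26 16 24 16 31 18 23 29 23
160 [] 245 239 245 241 235 245 243 242 232 233 240 240 241 238 240 248 241 244 235 235 231 231 240 242 237 243 234 218 228 210 98 250 250 251 252 247 238 235 235 225 23 28 17 23 21 19 20 13 12 30 29 31
180 [] 250 250 252 249 247 238 239 232 225 225 218 240 244 238 237 242 243 243 238 237 229 236 241 242 147 110 113 110 109 109 104 250 250 251 250 251 255 22 15 20 16 18 23 26 16 19 19 25 19 8 24 11
200 [] 249 249 145 93 90 93 87 88 92 89 88 90 91 91 88 93 90 86 85 83 82 84 85 84 78 109 188 237 107 109 109 12 26 25 21 23 19 25 20 24 21 20 20 17 24 19 22 25 19 21 21 20
480 [] 174 136 139 136 133 136 138 130 237 238 238 244 239 238 226 246 244 244 235 233 240 238 239 235 232 237 236 229 234 224 220 246 224 228 211 223 211 234 219 226 26 26 24 25 16 23 21 25 21 22 28 24
500 [] 141 134 140 136 229 238 239 234 226 235 239 238 243 237 234 230 247 244 240 233 240 242 237 236 236 238 239 235 230 228 243 234 228 229 211 232 205 225 221 223 238 19 17 24 23 30 22 23 24 22 23 24
```

>>> drive_tool:
  moves:
    - [[-0.02,0,0.15,0,0.2],[-0.02,0,0.35,0,0.2],[-0.02,0,0.55,0,0.2],[-0.02,0,0.65,0,0.2],[-0.02,0,0.65,0,0.2]]

```text
t: 23.45
tool_pos: [0.5219, -0.2288, 0.0583]
orientation: [[-0.993, -0.122, -0.002], [-0.122, 0.993, 0.001], [0.002, 0.002, -1.0]]
contact_force: [-0.2, -0.2, -1.3]
finger_gap: 0.633
finger_force: 63.2
```

>>> drive_tool:
  moves:
    - [[0,0,0.05,0,0.2],[0,0,0.1,0,0.2],[0,0,0.15,0,0.2],[0,0,0.19,0,0.2],[0,0,0.21,0,0.2],[0,0,0.21,0,0.2]]

```text
t: 24.2
tool_pos: [0.5222, -0.2297, 0.0275]
orientation: [[-0.993, -0.121, -0.0], [-0.121, 0.993, 0.0], [0.0, 0.0, -1.0]]
contact_force: [0.6, -1.5, -0.2]
finger_gap: 0.629
finger_force: 63.2
```

>>> drive_tool:
  moves:
    - [[0,0,0.01,0,0.2],[0,0,0.02,0,0.2],[0,0,0.02,0,0.2]]

```text
t: 24.58
tool_pos: [0.5224, -0.2298, 0.0248]
orientation: [[-0.993, -0.121, -0.0], [-0.121, 0.993, 0.0], [0.0, 0.0, -1.0]]
contact_force: [0.1, 1.0, 0.1]
finger_gap: 0.628
finger_force: 63.2
```

>>> drive_tool:
  moves:
    - [[0,0,0.007,0,0.2],[0,0,0.007,0,0.2]]

```text
t: 24.82
tool_pos: [0.5224, -0.2298, 0.0237]
orientation: [[-0.993, -0.121, -0.0], [-0.121, 0.993, 0.0], [0.0, 0.0, -1.0]]
contact_force: [0.2, 0.3, -0.9]
finger_gap: 0.631
finger_force: 63.2
```

>>> drive_tool:
  moves:
    - [[0,0,0.007,0,0.2],[0,0,0.007,0,0.2]]

```text
t: 25.08
tool_pos: [0.5224, -0.2298, 0.0226]
orientation: [[-0.993, -0.121, -0.0], [-0.121, 0.993, 0.0], [0.0, 0.0, -1.0]]
contact_force: [0.3, 0.1, -1.1]
finger_gap: 0.633
finger_force: 63.2
```

>>> drive_tool:
  moves:
    - [[0,0,0.005,0,0.2],[0,0,0.005,0,0.2],[0,0,0.005,0,0.2]]

```text
t: 25.45
tool_pos: [0.5224, -0.2298, 0.0219]
orientation: [[-0.993, -0.121, -0.0], [-0.121, 0.993, 0.0], [0.0, 0.0, -1.0]]
contact_force: [-0.3, 0.2, -0.5]
finger_gap: 0.631
finger_force: 63.2
```

>>> drive_tool:
  moves:
    - [[0,0,0.005,0,0.2],[0,0,0.005,0,0.2]]

```text
t: 25.7
tool_pos: [0.5225, -0.2298, 0.0219]
orientation: [[-0.993, -0.121, -0.0], [-0.121, 0.993, 0.0], [0.0, 0.0, -1.0]]
contact_force: [-2.0, 0.8, 5.8]
finger_gap: 0.633
finger_force: 63.9
```

The tray is on the floor, so I release it and lift.

>>> drive_tool:
  moves:
    - [[0,0,-0.003,0,0.3],[0,0,-0.003,0,0.4],[0,0,-0.003,0,0.5],[0,0,-0.003,0,0.5],[0,0,-0.1,0,0.5],[0,0,-0.25,0,0.5],[0,0,-0.5,0,0.5],[0,0,-0.8,0,0.5],[0,0,-0.8,0,0.5]]

```text
t: 26.82
tool_pos: [0.5256, -0.2317, 0.1472]
orientation: [[-0.993, -0.121, 0.009], [-0.121, 0.993, -0.005], [-0.008, -0.006, -1.0]]
contact_force: [0.6, 0.9, 1.0]
finger_gap: 0.752
finger_force: 0.0
```

```bash
python3 dice.py
python3 - <<'E'
from h import *
m=camera_model('wrist');im=read_camera('wrist');cv2.imwrite('pics/w9.png',im)
hsv=cv2.cvtColor(im,cv2.COLOR_BGR2HSV);p=cv2.inRange(hsv,(125,80,20),(165,255,255))
n,_,st,c=cv2.connectedComponentsWithStats(p)
for i in range(1,n):
    if st[i,4]>150:
        q=ray(m,c[i],.041)[0]-[.5715,-.2234,0];print(st[i],c[i],'unit',q[0]*.993+q[1]*.121,-q[0]*.121+q[1]*.993)
E
```

```text
26.825 [ 0.5256 -0.2317  0.1472] 96.96863008812939 [0.568344   0.92752358 0.99367228] 0.7517646208537573 0.0 [-5.52489039e-01  1.62833506e-01  1.74815649e+00  2.86439694e-05
  1.22054860e+00 -2.24494522e+00]
[([295, 210, 28, 32, 776], [308.4, 225.9]), ([336, 213, 29, 32, 794], [349.9, 229.0]), ([535, 293, 92, 75, 3404], [579.8, 330.0])]
[292 213  29  33 777] [306.12998713 229.51994852] unit -0.052690285553677295 -0.011452778905972252
[334 216  29  33 812] [347.90640394 232.71182266] unit -0.05063326948659701 0.01496047008437177
[ 534  297   93   74 3449] [579.42302117 333.84575239] unit 0.021592776412813933 0.17515660303224873
```

The dice rays put both dice at unit x ≈ −0.051 and y ≈ −0.011 and +0.015, still in the tray inside the drawer. Retreating to press it shut.

>>> drive_tool:
  moves:
    - [[0.2,0,0,0,-1],[0.5,0,0,0,-1],[0.8,0,0,0,-1],[0.8,0,0,0,-1],[0.8,0,0.2,0,-1],[0.8,0,0.4,0,-1],[0.8,0,0.58,0,-1],[0.8,0,0.58,0,-1],[0.8,0,0.58,0,-1]]

```text
t: 28.05
tool_pos: [0.4039, -0.2445, 0.0546]
orientation: [[-0.993, -0.122, 0.0], [-0.122, 0.993, -0.0], [-0.0, -0.0, -1.0]]
contact_force: [0.2, -0.4, -0.3]
finger_gap: 0.004
finger_force: 0.0
```

>>> drive_tool:
  moves:
    - [[-0.06,0,0,0,-1],[-0.12,0,0,0,-1],[-0.18,0,0,0,-1],[-0.21,0,0,0,-1],[-0.24,0,0,0,-1],[-0.27,0,0,0,-1],[-0.3,0,0,0,-1]]

```text
t: 28.92
tool_pos: [0.4482, -0.2389, 0.0542]
orientation: [[-0.993, -0.121, -0.0], [-0.121, 0.993, 0.0], [0.0, 0.0, -1.0]]
contact_force: [-0.4, 0.5, -0.2]
finger_gap: -0.004
finger_force: 0.0
```

>>> drive_tool:
  moves:
    - [[-0.02,0,0,0,-1],[-0.04,0,0,0,-1],[-0.065,0,0,0,-1],[-0.09,0,0,0,-1],[-0.12,0,0,0,-1],[-0.15,0,0,0,-1],[-0.18,0,0,0,-1],[-0.21,0,0,0,-1],[-0.24,0,0,0,-1]]

```text
t: 30.05
tool_pos: [0.4834, -0.2345, 0.0542]
orientation: [[-0.993, -0.121, -0.001], [-0.121, 0.993, 0.0], [0.001, 0.0, -1.0]]
contact_force: [-6.8, -0.7, 4.7]
finger_gap: -0.001
finger_force: 3.2
```

>>> drive_tool:
  moves:
    - [[-0.03,0,0,0,-1],[-0.06,0,0,0,-1],[-0.09,0,0,0,-1],[-0.12,0,0,0,-1],[-0.15,0,0,0,-1],[-0.18,0,0,0,-1],[-0.205,0,0,0,-1],[-0.225,0,0,0,-1],[-0.24,0,0,0,-1]]

```text
t: 31.18
tool_pos: [0.5186, -0.23, 0.0541]
orientation: [[-0.993, -0.121, -0.002], [-0.121, 0.993, 0.001], [0.002, 0.001, -1.0]]
contact_force: [-8.4, 0.2, 6.7]
finger_gap: 0.002
finger_force: 4.2
```

>>> drive_tool:
  moves:
    - [[-0.012,0,0,0,-1],[-0.025,0,0,0,-1],[-0.037,0,0,0,-1],[-0.05,0,0,0,-1],[-0.062,0,0,0,-1],[-0.075,0,0,0,-1],[-0.087,0,0,0,-1],[-0.1,0,0,0,-1]]

```text
t: 32.17
tool_pos: [0.5332, -0.2282, 0.0542]
orientation: [[-0.993, -0.121, -0.003], [-0.121, 0.993, 0.001], [0.003, 0.001, -1.0]]
contact_force: [-9.6, 0.2, 7.0]
finger_gap: 0.005
finger_force: 4.7
```

>>> drive_tool:
  moves:
    - [[-0.007,0,0,0,-1],[-0.014,0,0,0,-1],[-0.014,0,0,0,-1]]

```text
t: 32.55
tool_pos: [0.5354, -0.2279, 0.0541]
orientation: [[-0.993, -0.121, -0.003], [-0.121, 0.993, 0.001], [0.002, 0.001, -1.0]]
contact_force: [-8.5, 0.3, 6.6]
finger_gap: 0.002
finger_force: 4.3
```

>>> drive_tool:
  moves:
    - [[-0.007,0,0,0,-1],[-0.014,0,0,0,-1],[-0.014,0,0,0,-1]]

```text
t: 32.92
tool_pos: [0.5375, -0.2276, 0.0541]
orientation: [[-0.993, -0.121, -0.003], [-0.121, 0.993, 0.001], [0.003, 0.001, -1.0]]
contact_force: [-8.0, 0.0, 5.9]
finger_gap: 0.002
finger_force: 4.4
```

>>> drive_tool:
  moves:
    - [[-0.006,0,0,0,-1],[-0.006,0,0,0,-1]]

```text
t: 33.17
tool_pos: [0.5383, -0.2275, 0.0541]
orientation: [[-0.993, -0.121, -0.003], [-0.121, 0.993, 0.001], [0.003, 0.001, -1.0]]
contact_force: [-9.1, 0.1, 6.4]
finger_gap: 0.0
finger_force: 4.4
```

>>> drive_tool:
  moves:
    - [[-0.006,0,0,0,-1],[-0.006,0,0,0,-1]]

```text
t: 33.42
tool_pos: [0.5391, -0.2274, 0.0541]
orientation: [[-0.993, -0.121, -0.003], [-0.121, 0.993, 0.001], [0.003, 0.001, -1.0]]
contact_force: [-8.3, -0.7, 6.3]
finger_gap: 0.0
finger_force: 4.6
```

>>> drive_tool:
  moves:
    - [[-0.006,0,0,0,-1],[-0.006,0,0,0,-1]]

```text
t: 33.67
tool_pos: [0.5399, -0.2273, 0.0541]
orientation: [[-0.993, -0.121, -0.003], [-0.121, 0.993, 0.001], [0.003, 0.001, -1.0]]
contact_force: [-8.8, -0.4, 7.5]
finger_gap: -0.002
finger_force: 4.7
```

>>> drive_tool:
  moves:
    - [[-0.006,0,0,0,-1],[-0.006,0,0,0,-1]]

```text
t: 33.92
tool_pos: [0.5408, -0.2272, 0.0541]
orientation: [[-0.993, -0.121, -0.003], [-0.121, 0.993, 0.001], [0.003, 0.001, -1.0]]
contact_force: [-9.3, -0.6, 7.0]
finger_gap: -0.002
finger_force: 4.7
```

>>> drive_tool:
  moves:
    - [[-0.006,0,0,0,-1],[-0.006,0,0,0,-1]]

```text
t: 34.17
tool_pos: [0.5417, -0.2271, 0.0541]
orientation: [[-0.993, -0.122, -0.003], [-0.122, 0.993, 0.001], [0.003, 0.001, -1.0]]
contact_force: [-8.8, 0.4, 5.8]
finger_gap: 0.001
finger_force: 4.8
```

>>> drive_tool:
  moves:
    - [[-0.006,0,0,0,-1],[-0.006,0,0,0,-1]]

```text
t: 34.42
tool_pos: [0.5425, -0.227, 0.0541]
orientation: [[-0.993, -0.121, -0.003], [-0.121, 0.993, 0.001], [0.003, 0.001, -1.0]]
contact_force: [-9.8, -0.4, 7.5]
finger_gap: -0.001
finger_force: 5.0
```

>>> drive_tool:
  moves:
    - [[-0.006,0,0,0,-1],[-0.006,0,0,0,-1]]

```text
t: 34.67
tool_pos: [0.5429, -0.2269, 0.0541]
orientation: [[-0.993, -0.121, -0.004], [-0.121, 0.993, 0.001], [0.004, 0.001, -1.0]]
contact_force: [-11.4, -0.3, 8.4]
finger_gap: 0.002
finger_force: 6.0
```

>>> drive_tool:
  moves:
    - [[-0.003,0,0,0,-1],[-0.003,0,0,0,-1]]

```text
t: 34.92
tool_pos: [0.543, -0.2269, 0.0541]
orientation: [[-0.993, -0.121, -0.005], [-0.121, 0.993, 0.001], [0.005, 0.001, -1.0]]
contact_force: [-12.3, -1.1, 10.3]
finger_gap: 0.001
finger_force: 6.6
```

Bottomed. I let go, retreat and check.

>>> drive_tool:
  moves:
    - [[0.05,0,0,0,-1],[0.2,0,0,0,-1],[0.5,0,0,0,-1],[0.9,0,0,0,-1],[0.95,0,-0.3,0,-1],[0.95,0,-0.6,0,-1],[0.95,0,-0.9,0,-1],[0.95,0,-0.9,0,-1],[0.95,0,-0.9,0,-1]]

```text
t: 36.05
tool_pos: [0.4041, -0.2441, 0.1888]
orientation: [[-0.993, -0.122, 0.001], [-0.122, 0.993, 0.0], [-0.001, -0.0, -1.0]]
contact_force: [-1.2, 0.8, -0.3]
finger_gap: 0.003
finger_force: 0.0
```

Run:
```python
from h import *
o=get_obs();print(o['t'],o['tool_pos'],o['contact_force'])
m=camera_model('wrist');im=read_camera('wrist');hsv=cv2.cvtColor(im,cv2.COLOR_BGR2HSV)
P=lambda x,y,z:[.5715+.993*x-.121*y,-.2234+.121*x+.993*y,z]
print('closed',proj(m,[P(-.0275,.09,.075),P(-.0275,-.09,.075)]).round(),'open',proj(m,[P(-.1125,.09,.075)]).round())
for y in(.09,-.09):
    print(y,[ (x,hsv[int(v),int(u)].tolist()) for x in np.arange(-.15,0,.01).round(3) for u,v in [proj(m,[P(x,y,.075)])[0]] if 0<=v<480 and 0<=u<640])
a=cv2.imread('pics/top0.png').astype(int);b=read_camera('top').astype(int);cv2.imwrite('pics/top9.png',b)
d=np.abs(a-b).max(2)
for n,(x0,y0,x1,y1) in dict(bell=(308,300,336,328),carousel=(82,235,154,304),trays=(483,233,568,298),front=(370,255,475,290)).items():
    print(n,(d[y0:y1,x0:x1]>40).mean().round(3))
```

```text
36.05 [ 0.40410642 -0.24409202  0.18880513] [-1.1637148   0.75482437 -0.33342397]
closed [[439. 410.]
 [203. 410.]] open [[450. 309.]]
0.09 [(np.float64(-0.15), [14, 149, 241]), (np.float64(-0.14), [14, 152, 232]), (np.float64(-0.13), [14, 146, 245]), (np.float64(-0.12), [15, 145, 248]), (np.float64(-0.11), [14, 146, 245]), (np.float64(-0.1), [14, 148, 242]), (np.float64(-0.09), [15, 145, 247]), (np.float64(-0.08), [15, 145, 246]), (np.float64(-0.07), [16, 139, 252]), (np.float64(-0.06), [135, 23, 22]), (np.float64(-0.05), [50, 40, 19]), (np.float64(-0.04), [135, 55, 28]), (np.float64(-0.03), [140, 33, 23]), (np.float64(-0.02), [98, 31, 33]), (np.float64(-0.01), [126, 49, 26])]
-0.09 [(np.float64(-0.15), [14, 147, 245]), (np.float64(-0.14), [14, 146, 246]), (np.float64(-0.13), [15, 144, 248]), (np.float64(-0.12), [15, 145, 247]), (np.float64(-0.11), [16, 141, 250]), (np.float64(-0.1), [15, 141, 249]), (np.float64(-0.09), [14, 146, 245]), (np.float64(-0.08), [15, 141, 249]), (np.float64(-0.07), [16, 139, 251]), (np.float64(-0.06), [87, 96, 24]), (np.float64(-0.05), [47, 85, 21]), (np.float64(-0.04), [8, 44, 23]), (np.float64(-0.03), [96, 46, 28]), (np.float64(-0.02), [60, 19, 27]), (np.float64(-0.01), [14, 106, 60])]
bell 0.0
carousel 0.0
trays 0.0
front 0.0[ WARN:0@1.147] global loadsave.cpp:1063 imwrite_ Unsupported depth image for selected encoder is fallbacked to CV_8U.
```

The drawer is shut exactly as at the start, and the bell, carousel and trays are unmoved. I'm handing in.

```bash
python3 -c "
from plant import *
print(close_job())"
```

```text
the job is handed in; nothing more can be done
None
```

The dice tray, with both dice in it, is inside the drawer, which is latched shut. The press force read about 12–13 N at most, and in the final top image the bell, carousel and game trays had not moved; I handed the job in at about 36 s.

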